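# Clear the sill and ease open the sagging bolt of a sample cage

## Robot

A 6-joint arm with a two-finger parallel gripper is mounted at the origin on the work surface. World frame = base frame: x ahead of the robot, y to its left, z up, the work surface at z = 0. Lengths are in m, angles in rad, forces in N, time in s.
With the tool pointing down it reaches from about 0.3 to 0.875 m from the base axis. Payload 6.4 kg.
Tool frame: the origin (TCP) lies at the very end of the fingers, on their centre line; the grasp point (between the pads) lies 19 mm behind it; z points along the fingers, y is the line along which they close (so a half turn about z gives the same grasp; the last joint's range is limited). The gripper opens to 85 mm and grips with 20 to 120 N. Pads are 22 mm wide; open, the fingers measure 114 mm over their backs; the gripper's body (76 mm by 85 mm) begins 54 mm behind the grasp point. The pads swing forward as they close: fully open they stand 13 mm farther back than shut.
Start: joints at [1.074, 0.181, 1.607, -0, 1.354, -0.206], TCP at [0.165, 0.551, 0.231] pointing down, gripper open.
Joint ranges: [-2.99, 2.99], [-0.89, 2.07], [0.3, 2.58], [-1.14, 4.28], [0, 2.63], [-3.12, 3.12]. Speed limits (rad/s): [2.57, 2.57, 3.01, 3.14, 3.14, 3.14].

## Interface

Orientations are given as a unit quaternion [x, y, z, w].
In Python, from workcell import r, eyes, sign_off gives the robot as it stands.
- The arm moves only by the tool carry_out, never from a script. Its argument "plan" is a list of rows, each a list of 7 numbers: the turn, a rotation vector about the tool's x, y, z in rad, then the shift along the tool's x, y, z in mm, then the opening, from 0 (shut) to 1 (fully open). A call has exactly 5 rows; each row is the pose to reach, as a shift and turn from the pose commanded when the call began, along the tool's axes at that moment; what a row does not reach only later rows make up. A row lasts 1/8 s, in which the tool goes at most 62.5 mm and 10.7 degrees, less where a joint would pass 70% of its speed; a pose out of reach is approached as far as the arm can. A call with a gripper value outside its range is refused whole. The fingers move at their own pace and stop on an object; the grip force is fixed at half the most. Time passes only in rows, so rows that repeat a pose let the fingers close, or fill a call up. It gives the time, the measured TCP pose, the force, the opening and the grip force at its end, in the units of the state.
- r.observe(): the state, without advancing time (a new reading comes with each control period).
- eyes.read_camera(name): name is "scene" or "top"; returns the picture (420x560x3 uint8, red, green, blue); there is no depth.
- eyes.camera_info(name): a dict with "fx", "fy", "cx", "cy" (pixels), "camera_from_world" (4x4, takes a point from world to camera coordinates). Camera axes: x right, y down, z forward; pixel columns grow to the right and rows downward; lengths in m; the calibration is good to about 2 mm. A picture is of the moment at which its call begins. camera_info takes no time and is no camera call.
- sign_off(): hands the job in; it is judged then, once.
Trained networks look in the newest picture that a camera, given by its name, has taken for a name from the list of things; names that differ only in an ending like _2 or _b are one class to them, and where a whole thing is asked for, a point or a joint stands for the part that bears it (a point fixed in the world has none). Each returns a list of dicts, best first, with "confidence" (0 to 1); they miss things now and then, are a little off and sometimes report something else, mostly with a low value. They report only what shows in the picture. A call takes as long as a camera call. They do not tell look-alikes from the thing itself.
- eyes.look_for(camera, target): "point" ([x, y, z] in m, in world coordinates, good to about 4 mm: the middle of the surface that is visible of it).
- eyes.outline_of(camera, target): "pixels" (420x560 bool, what is visible of it).
- eyes.spot_point(camera, target): "point" ([x, y, z] in m, in world coordinates, good to about 4 mm: a listed point, or the origin of a listed thing).
The state is a dict: "clock": time; "q": joint angles; "qvel": joint speeds; "tau": joint torques, N m; "position": TCP position; "tcp_rot": TCP orientation; "wrist_force": force on the tool from outside, world axes, zero at the start; "moment": the same for the moment, N m; "grip_width": finger opening in m; "finger_force": force on a finger pad.
Only numpy, scipy, OpenCV 4.12 (cv2) and the standard library are available. Lean on these libraries where they do the work, as an engineer would, in place of code of your own. Each camera call takes 0.05 s, during which the arm holds its last target. There are 200 camera calls.

## Task

With the grey scraper block, sweep the three ceramic chips off the deck in front of the sample cage's gate and into the catch tray at the deck's edge, without the fingers touching the chips, then stand the scraper on the bench again, clear of the cage. Then take the bolt's ball knob, lift the sagging bolt so that its head clears the keeper's bent lip, and pull it back out of the keeper without forcing it against the keeper. Swing the spring-closed gate about a hand's breadth (10 cm at its free edge) open by the knob and finish still holding the knob, with the gate held ajar; leave the other vessels where they stand.

Things in the scene. Friction and masses are not known exactly. Their poses are not given: they have to be found in the camera images.
- cage: sample cage fixed to the bench; origin on the bench under the gate, x front to back, y along the gate to its hinge, z up. In this frame (mm): steel deck x -160..160, y -190..165, top at z 30, bare in front of the gate; shut gate on x = 0, y 120 (hinge) to -115 (free edge), 30 thick, top rail at z 130; latch post y -120..-165, as high; wire walls and tube racks behind.
- sill (a point): point on the deck's top, 90 mm in front of the shut gate; axes as the cage's. The chips' centres lie within x -25 to +25 mm and y -110 to +70 mm of it. Nothing else stands on the deck here.
- tray (a point): centre of the catch tray's inner floor, 3 mm above the bench; axes as the cage's. The tray is fixed to the deck's -y edge (47 mm to +y of this point; deck top 27 mm above the floor) and open to it: 164 (x) x 93 (y) mm inside, its other walls 28 mm high, lower than the deck. A chip pushed over the edge drops in.
- chip1: loose white ceramic chip, about 24 x 18 x 9 mm, 12 g, lying on the deck in front of the gate (origin: centre of its underside). The one nearest the tray.
- chip2: loose white ceramic chip, about 24 x 18 x 9 mm, 12 g, lying on the deck in front of the gate (origin: centre of its underside). The middle one.
- chip3: loose white ceramic chip, about 24 x 18 x 9 mm, 12 g, lying on the deck in front of the gate (origin: centre of its underside). The one farthest from the tray.
- scraper: grey plastic scraper block with a dark rubber foot, standing upright on the bench left of the cage: 100 mm long (its x), 24 mm thick (its y), 62 mm tall, the upper 34 mm only 76 mm long; about 150 g. Origin: centre of its underside. Grip it across the 24 mm. Its long side does the sweeping.
- gate (a joint): opening angle of the gate (rad), 0 shut, up to 1.2; it opens towards -x of the cage, clockwise from above about the hinge axis. A spring shuts it, 0.35 N m at 0 rising to 0.8 N m at 0.45 rad. Its free edge is 235 mm from the hinge axis, so 0.43 rad is 10 cm open.
- hinge_axis (a point): point on the gate's vertical hinge axis, at the height of the gate's top rail.
- bolt_slide (a joint): how far the bolt is pulled back towards the hinge, along the gate (m): 0 to 0.004 at the start, 0.045 at its stop, 2 N of friction. Its head is clear of the keeper and the gate free from 0.030.
- bolt_lift (a joint): upward swing of the bolt about its rear guide (rad): 0 sagging (it falls back by its own weight), about 0.10 level, 0.13 at its stop. The head clears the keeper's lip above about 0.055, that is with the knob raised 7 mm or more; at the stop the knob is raised 16 mm.
- knob: black ball knob, 26 mm across, on an 8 mm shank above the bolt, some 197 mm above the bench. Origin: the ball's centre. It is 125 mm from the bolt's rear pivot. It can be gripped from above, across the gate or along it: keeper and front guide start 50 mm away along the gate and end 15 mm below the ball's centre. It resists the hand with about 6 N at most.
- bolt_head: square steel head on the bolt's end, 20 x 14 x 24.5 mm, lying in the keeper at the start, 68 mm from the knob on the side away from the hinge. Origin: on the bolt's axis in the middle of the head. About 6 mm of pulling back brings it against the keeper's lip if it is not lifted.
- keeper: steel keeper on the latch post: two upright cheeks 45 mm high, one in front of and one behind the bolt's head, and towards the gate a bent-up lip about 12.5 mm high, over which the head must be lifted. Origin: centre of the post's top.
- jar: clear jar with a white lid, 56 mm across, 75 mm tall, on the bench beyond the tray. A bystander: leave it where it stands.
- wash_bottle: white bottle, 60 mm across, 150 mm tall, on the bench left of the cage. A bystander: leave it where it stands.
- cup: small clear cup, 60 mm across, 60 mm tall, on the bench far left. A bystander: leave it where it stands.
Not all that is in view belongs to the job. Several things look just like the scraper: the one meant starts nearest to the robot's base.

How it is judged:
By the outcome, as a careful person would: the job done as asked, in the order asked, and still so for the second after the job is handed in, while the arm keeps its last pose, push and grip.
It also fails if it takes over 66 s, if anything falls off the work surface, if the arm or the gripper's body presses on something with over 40 N, if the wrist force passes 120 N, or if a joint passes its speed limit or range.

## Working session

There is one attempt and no reset: what is moved stays moved. The work goes in short steps, Python scripts to look and compute and a tool call to move; the robot and the scene stay as the last step left them, time stands still between calls to the robot, and variables do not carry over. Pictures are saved under pics/ and viewed, at most 12 in all, crops included, and the job is handed in when it is done.

Besides the shell and the picture viewer there is one more tool, called as name(argument=value, ...), one argument or row to a line, values as JSON. carry_out: Moves the arm, as the interface text tells. Its arguments: {"type":"object","properties":{"plan":{"type":"array"}},"required":["plan"]}

```bash
ls; mkdir -p pics; cat > h.py <<'E'
import numpy as np, cv2
from workcell import r, eyes, sign_off
from scipy.spatial.transform import Rotation as R
def snap(cam,name,crop=None,s=1):
    im=eyes.read_camera(cam)[:,:,::-1]
    if crop: im=im[crop[1]:crop[3],crop[0]:crop[2]]
    cv2.imwrite('pics/'+name,cv2.resize(im,None,fx=s,fy=s,interpolation=cv2.INTER_CUBIC))
def proj(cam,p):
    i=eyes.camera_info(cam);c=i["camera_from_world"]@np.r_[p,1]
    return np.array([i["fx"]*c[0]/c[2]+i["cx"],i["fy"]*c[1]/c[2]+i["cy"]])
def back(cam,uv,z):
    i=eyes.camera_info(cam);T=np.linalg.inv(i["camera_from_world"])
    d=T[:3,:3]@np.array([(uv[0]-i["cx"])/i["fx"],(uv[1]-i["cy"])/i["fy"],1]);o=T[:3,3]
    return o+d*(z-o[2])/d[2]
E
python3 - <<'E'
from h import *
np.set_printoptions(precision=4,suppress=True)
snap('scene','s0.png');snap('top','t0.png')
im=np.hstack([cv2.imread('pics/s0.png')]);
print(r.observe())
for cam in('scene','top'):
    i=eyes.camera_info(cam);print(cam,np.linalg.inv(i["camera_from_world"])[:3],i['fx'])
    for n in ['cage','sill','tray','hinge_axis','knob','bolt_head','keeper','chip1','scraper','jar','wash_bottle','cup']:
        try:
            for d in eyes.spot_point(cam,n)[:4]: print(n,np.round(d['point'],4),round(d['confidence'],2),proj(cam,d['point']).round())
        except Exception as e: print(n,e)
E
```

```text
pics
{'clock': 0.1, 'q': array([ 1.0737,  0.1815,  1.6079,  0.    ,  1.3538, -0.2062]), 'qvel': array([-0.0012, -0.0014, -0.0009,  0.0001, -0.0022,  0.001 ]), 'tau': array([ -0.0004, -44.5868, -35.2242,  -0.0001,   0.004 ,   0.0001]), 'position': array([0.1646, 0.5504, 0.2305]), 'tcp_rot': array([ 0.1449,  0.9894, -0.0008, -0.0003]), 'wrist_force': array([ 0.1136,  0.6429, -0.4183]), 'moment': array([-0.0354,  0.0302,  0.0188]), 'finger_force': 0.0, 'grip_width': 0.08573286101968818}
scene [[-0.0213  0.7347 -0.6781  1.4801]
 [ 0.9998  0.0155 -0.0145  0.0788]
 [-0.0002 -0.6783 -0.7348  1.2093]] 408.22695770214324
cage [ 0.6062 -0.037   0.0005] 0.73 [250. 253.]
sill [ 0.5333 -0.2771  0.0009] 0.68 [187. 236.]
sill [ 0.5093 -0.047   0.0289] 0.64 [248. 227.]
tray [ 0.5344 -0.2769  0.0032] 0.68 [187. 236.]
tray [0.6876 0.2866 0.0016] 0.31 [341. 273.]
hinge_axis [0.599  0.0859 0.1296] 0.84 [284. 229.]
knob [ 0.6085 -0.1187  0.1964] 0.47 [222. 218.]
keeper [ 0.6106 -0.1778  0.1338] 0.66 [206. 230.]
scraper [0.4292 0.4405 0.0017] 0.92 [375. 218.]
scraper [ 0.346   0.6118 -0.0005] 0.65 [414. 2
[... 546 characters left out ...]
.0012] 0.63 [300. 200.]
knob [ 0.6116 -0.1152  0.1971] 0.37 [331. 187.]
bolt_head [ 0.5344 -0.2804  0.0028] 0.16 [375. 221.]
keeper [ 0.6111 -0.1811  0.1312] 0.5 [350. 191.]
chip1 [ 0.5072 -0.0725  0.0307] 0.55 [312. 229.]
chip1 [0.5157 0.0267 0.0338] 0.51 [281. 227.]
chip1 [ 0.5357 -0.1435  0.0333] 0.47 [334. 220.]
scraper [0.3511 0.614  0.0034] 0.84 [ 96. 284.]
scraper [0.4334 0.4439 0.0003] 0.74 [151. 257.]
scraper [ 0.458   0.3008 -0.0015] 0.69 [196. 248.]
jar [ 0.4755 -0.5123  0.001 ] 0.9 [448. 237.]
jar [ 0.5165 -0.0394  0.0304] 0.52 [302. 227.]
jar [0.5181 0.0283 0.0332] 0.23 [280. 227.]
wash_bottle [0.6838 0.289  0.0044] 0.87 [199. 179.]
cup [ 0.6228  0.4599 -0.0026] 0.89 [147. 199.]
```

View pics/t0.png

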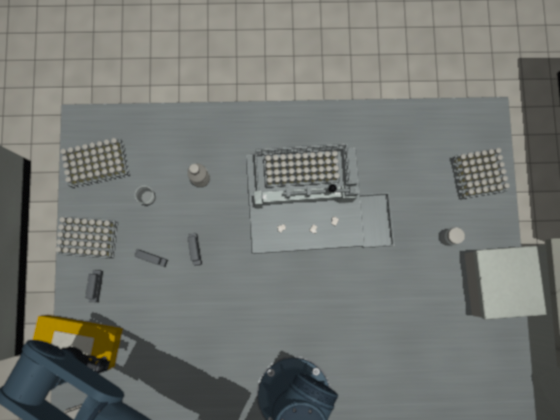

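View pics/s0.png

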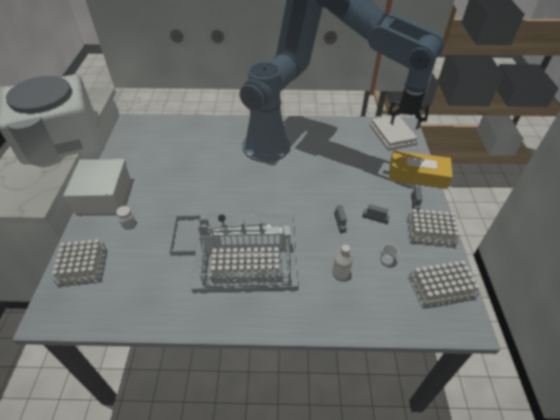

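Look-alikes for the scraper, in top-view pixels: (96,284) at 0.705 m from the base, (151,257) at 0.617 m, and (196,248) at 0.547 m. I choose (196,248) because it is nearest the base. The chips show at (281,228), (313,229) and (334,220), and the knob at (332,188).

```bash
python3 - <<'E'
from h import *
from scipy.optimize import least_squares
np.set_printoptions(precision=4,suppress=True)
snap('top','t1.png',(170,150,400,270),3.4)
# cage fit
obs={'cage':[],'sill':[],'tray':[],'keeper':[],'hinge_axis':[]}
loc={'cage':(0,0),'sill':(-.09,0),'tray':(None,-.237),'keeper':(0,-.1425),'hinge_axis':(0,.12)}
for n in obs:
    for c in('scene','top'):
        l=eyes.spot_point(c,n)
        if l: obs[n].append(l[0]['point'])
print({k:np.round(v,4).tolist() for k,v in obs.items()})
first={'cage':[(.6062,-.037),(.6105,-.0355)],'sill':[(.5168,-.0401),(.5093,-.047)],'tray':[(.5344,-.2769),(.5326,-.2764)],'keeper':[(.6106,-.1778),(.6111,-.1811)],'hinge_axis':[(.599,.0859)]}
def f(p):
    o=[];c,s=np.cos(p[2]),np.sin(p[2])
    for n in loc:
        for q in first[n]+[x[:2] for x in obs[n]]:
            d=np.array(q[:2])-p[:2]; l=np.array([c*d[0]+s*d[1],-s*d[0]+c*d[1]])
            if loc[n][0] is not None:o.append(l[0]-loc[n][0])
            o.append(l[1]-loc[n][1])
    return np.array(o)
s=least_squares(f,[.608,-.036,.045],loss='soft_l1',f_scale=.004);p=s.x
print('cage',p)
c_,s_=np.cos(p[2]),np.sin(p[2])
cg=lambda q:np.array([c_*(q[0]-p[0])+s_*(q[1]-p[1]),-s_*(q[0]-p[0])+c_*(q[1]-p[1])])
for cam in('top','scene'):
  for d in eyes.outline_of(cam,'chip1'):
    m=d['pixels']; ys,xs=np.nonzero(m); b=back(cam,(xs.mean(),ys.mean()),.037); print(cam,'chip',xs.mean(),ys.mean(),m.sum(),d['confidence'],b,'cage',cg(b))
  for d in eyes.spot_point(cam,'knob'): print('knob',d,cg(d['point']))
  for d in eyes.outline_of(cam,'scraper'):
    m=d['pixels'].astype(np.uint8); ys,xs=np.nonzero(m)
    P=np.array([back(cam,q,.03)[:2] for q in zip(xs,ys)]); 
    rect=cv2.minAreaRect((P*1000).astype(np.float32)); w,v=np.linalg.eigh(np.cov(P.T)); a=np.arctan2(v[1,1],v[0,1])
    print(cam,'scr',xs.mean(),ys.mean(),m.sum(),d['confidence'],P.mean(0),rect,'axis',a)
  for d in eyes.spot_point(cam,'scraper'): print(d['point'])
E
```

```text
{'cage': [[0.6062, -0.037, 0.0005], [0.6098, -0.0379, -0.0001]], 'sill': [[0.5333, -0.2771, 0.0009], [0.5171, -0.037, 0.0297]], 'tray': [[0.5344, -0.2769, 0.0032], [0.5331, -0.2783, 0.0049]], 'keeper': [[0.6106, -0.1778, 0.1338], [0.6144, -0.1806, 0.1309]], 'hinge_axis': [[0.599, 0.0859, 0.1296], [0.6023, 0.0828, 0.1269]]}
cage [ 0.6063 -0.0366  0.0511]
top chip 334.1 221.1 10 0.61 [ 0.5317 -0.142   0.037 ] cage [-0.0799 -0.1015]
top chip 280.7894736842105 228.21052631578948 38 0.4 [0.5128 0.0274 0.037 ] cage [-0.0901  0.0687]
knob {'point': [0.6106, -0.121, 0.1978], 'confidence': 0.62} [ 0.     -0.0845]
top scr 93.51554404145078 286.6476683937824 386 0.91 [0.344  0.6138] ((344.52630615234375, 614.3087158203125), (41.35247039794922, 96.34783935546875), 83.27459716796875) axis 3.019711517002472
top scr 193.76543209876544 249.4969135802469 324 0.84 [0.4524 0.3028] ((452.3458557128906, 303.11077880859375), (102.04368591308594, 32.4815673828125), 9.227185249328613) axis -2.960192169267674
top scr 151.20731707317074 258.2113821138211 246 0.52 [0.4281 0.436 ] ((428.37054443359375, 437.4248
[... 440 characters left out ...]
00488281) axis 2.8976870018570926
scene scr 376.69613259668506 213.91160220994476 362 0.62 [0.4341 0.4428] ((431.2449645996094, 442.0010986328125), (97.61676788330078, 83.13934326171875), 71.42784881591797) axis 1.4506546556517652
scene scr 340.76245210727967 219.02298850574712 261 0.57 [0.4626 0.3024] ((461.327392578125, 303.23309326171875), (130.9658203125, 43.85159683227539), 6.466405868530273) axis -3.1128507773676883
scene scr 246.02722772277227 233.3085808580858 1212 0.29 [ 0.5394 -0.0532] ((539.8222045898438, -50.93939208984375), (272.0135803222656, 155.8377685546875), 84.56034088134766) axis 1.500356601195604
[0.4292, 0.4405, 0.0017]
[0.346, 0.6118, -0.0005]
[0.4556, 0.3017, -0.0002]
```

View pics/t1.png

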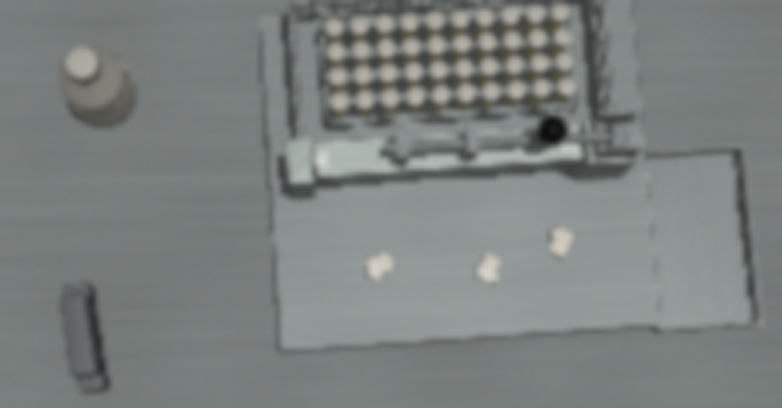

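The crop shows the chosen scraper standing upright at crop (84,337), which is full-picture (195,249). The three chips lie in front of the gate at crop (379,265), (488,268) and (561,240), the tray is at right, and the knob is at crop (551,129). I'm going above the scraper now.

carry_out(
  plan=[
    [0,0,-0.1,-50,-22,0,1],
    [0,0,-0.2,-100,-44,0,1],
    [0,0,-0.3,-150,-66,10,1],
    [0,0,-0.4,-200,-88,20,1],
    [0,0,-0.457,-250,-110,30,1],
  ],
)

```text
clock: 2.88
position: [0.3741, 0.3726, 0.2013]
tcp_rot: [-0.084, 0.996, 0.0, 0.0]
wrist_force: [0.6, 0.9, 1.3]
grip_width: 0.0852
finger_force: 0.0
```

carry_out(
  plan=[
    [0,0,0,-25,-30,20,1],
    [0,0,0,-50,-60,40,1],
    [0,0,0,-71,-85,60,1],
    [0,0,0,-71,-85,75,1],
    [0,0,0,-71,-85,75,1],
  ],
)

```text
clock: 3.5
position: [0.4555, 0.3016, 0.1249]
tcp_rot: [-0.083, 0.997, -0.0, -0.002]
wrist_force: [0.5, 0.6, 0.1]
grip_width: 0.0852
finger_force: 0.0
```

```bash
cat >> h.py <<'E'
np.set_printoptions(precision=4,suppress=True)
def to(p,yaw_y=None):
    "tool-axes shift (mm) to world p; yaw_y: wanted world angle of tool y"
    o=r.observe();M=R.from_quat(o['tcp_rot']).as_matrix()
    d=(M.T@(np.array(p)-o['position'])*1000).round(1)
    t=0
    if yaw_y is not None:
        t=-(yaw_y-np.arctan2(M[1,1],M[0,1])); t=(t+np.pi/2)%np.pi-np.pi/2
    print('t',o['clock'],'pos',o['position'],'shift',d,'turn z',round(t,3),'tooly',np.arctan2(M[1,1],M[0,1]).round(3),'z',M[:,2],'q',o['q'],'F',o['wrist_force'],o['grip_width'])
E
python3 - <<'E'
from h import *
to([.457,.301,.026],np.pi/2+.165)
snap('top','t2.png',(140,200,260,290),5);
for cam in('top','scene'):
  for d in eyes.spot_point(cam,'scraper'): print(cam,d['point'],d['confidence'])
E
```

```text
t 3.5 pos [0.4555 0.3016 0.1249] shift [-1.7 -0.8 98.9] turn z 0.001 tooly 1.737 z [-0.0032 -0.0008 -1.    ] q [ 0.3673  0.2406  1.767   0.0004  1.1372 -1.3696] F [0.4523 0.6279 0.0648] 0.0852123525177792
top [0.3494, 0.6149, 0.0003] 0.78
top [0.4293, 0.4403, 0.0031] 0.42
scene [0.4292, 0.4405, 0.0017] 0.92
scene [0.346, 0.6118, -0.0005] 0.65
scene [0.4556, 0.3017, -0.0002] 0.63
```

View pics/t2.png

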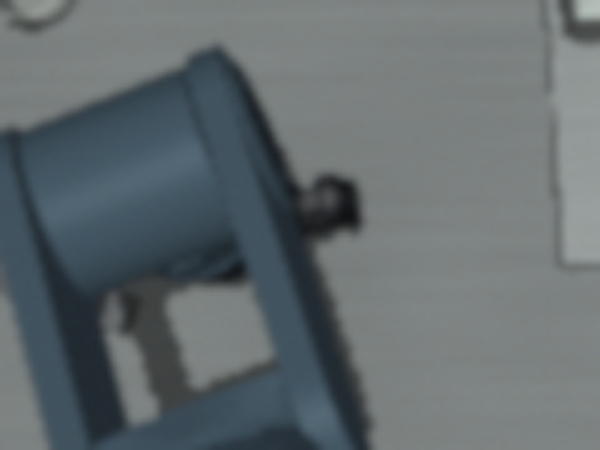

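The arm hides the scraper from above, and only its end shows at crop (160,340), in line with the pads. The open fingers leave 30 mm on each side, so I descend and close.

carry_out(
  plan=[
    [0,0,0,-1,0,30,1],
    [0,0,0,-1,0,60,1],
    [0,0,0,-1,0,85,1],
    [0,0,0,-1,0,98,1],
    [0,0,0,-1,0,98,1],
  ],
)

```text
clock: 4.28
position: [0.4574, 0.3022, 0.0282]
tcp_rot: [-0.083, 0.997, -0.0, -0.0]
wrist_force: [0.5, -0.6, 0.8]
grip_width: 0.0854
finger_force: 0.0
```

carry_out(
  plan=[
    [0,0,0,0,0,0,0],
    [0,0,0,0,0,0,0],
    [0,0,0,0,0,0,0],
    [0,0,0,0,0,0,0],
    [0,0,0,0,0,0,0],
  ],
)

```text
clock: 4.9
position: [0.4583, 0.3021, 0.0289]
tcp_rot: [-0.083, 0.997, 0.0, 0.0]
wrist_force: [-0.7, 0.4, 6.0]
grip_width: 0.0234
finger_force: 59.0
```

```bash
python3 - <<'E'
from h import *
to([.457,.301,.026],np.pi/2+.165)
snap('scene','s2.png',(300,160,400,260),6)
E
```

```text
t 4.9 pos [0.4583 0.3021 0.0289] shift [ 1.4 -0.8  2.9] turn z 0.001 tooly 1.737 z [ 0.0008  0.0003 -1.    ] q [ 0.3664  0.3944  1.8008  0.0001  0.9455 -1.3706] F [-0.7191  0.4177  5.9673] 0.023382975127274115
```

View pics/s2.png

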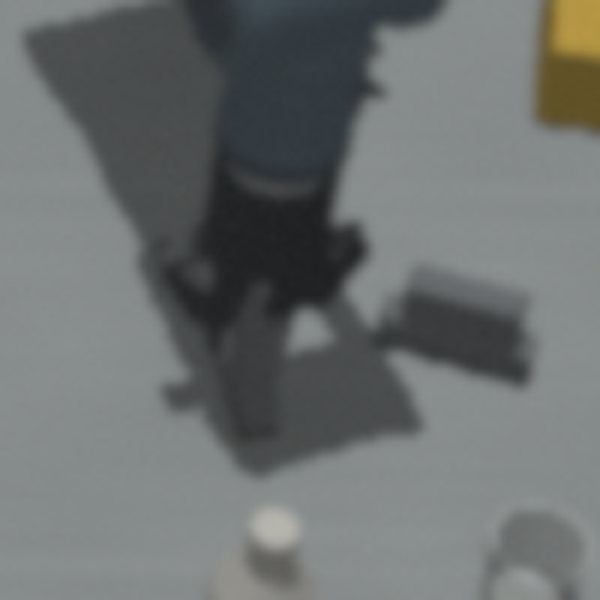

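Scraper gripped upright (opening 23.4 mm, 59 N). I lift it and carry it to the deck behind chip3.

carry_out(
  plan=[
    [0,0,0,0,0,-25,0],
    [0,0,0,0,0,-50,0],
    [0,0,0,0,0,-75,0],
    [0,0,0,0,0,-75,0],
    [0,0,0,0,0,-75,0],
  ],
)

```text
clock: 5.58
position: [0.4571, 0.3015, 0.1021]
tcp_rot: [-0.083, 0.997, -0.0, -0.001]
wrist_force: [-0.1, -0.1, -1.7]
grip_width: 0.0235
finger_force: 59.0
```

```bash
cat >> h.py <<'E'
O=np.array([.607,-.0365]);Y=.048
def w(x,y,z): return np.r_[O+[x*np.cos(Y)-y*np.sin(Y),x*np.sin(Y)+y*np.cos(Y)],z]
def c(p): d=np.array(p[:2])-O; return np.array([d[0]*np.cos(Y)+d[1]*np.sin(Y),-d[0]*np.sin(Y)+d[1]*np.cos(Y)])
E
python3 - <<'E'
from h import *
to(w(-.09,.115,.1),np.pi/2+Y)
E
```

```text
t 5.575 pos [0.4571 0.3015 0.1021] shift [ -16.1 -233.4    2.1] turn z 0.118 tooly 1.737 z [-0.0016 -0.0007 -1.    ] q [ 0.3664  0.2751  1.7775 -0.0001  1.0907 -1.3706] F [-0.1246 -0.0793 -1.6565] 0.023539831811885445
```

carry_out(
  plan=[
    [0,0,0.03,-4,-50,0,0],
    [0,0,0.06,-8,-105,0,0],
    [0,0,0.09,-12,-160,0,0],
    [0,0,0.118,-16,-210,0,0],
    [0,0,0.118,-16,-233,2,0],
  ],
)

```text
clock: 6.2
position: [0.5119, 0.0722, 0.0998]
tcp_rot: [-0.023, 1.0, -0.0, -0.001]
wrist_force: [-0.6, 0.0, -1.8]
grip_width: 0.0232
finger_force: 59.4
```

carry_out(
  plan=[
    [0,0,0,0,0,0,0],
    [0,0,0,0,0,0,0],
    [0,0,0,0,0,10,0],
    [0,0,0,0,0,20,0],
    [0,0,0,0,0,20,0],
  ],
)

```text
clock: 6.82
position: [0.5109, 0.0754, 0.0798]
tcp_rot: [-0.025, 1.0, 0.0, -0.001]
wrist_force: [0.6, 0.6, -1.0]
grip_width: 0.0231
finger_force: 59.4
```

```bash
python3 - <<'E'
from h import *
to(w(-.09,.115,.0605),np.pi/2+Y)
snap('top','t3.png',(220,160,410,270),4.2)
snap('scene','s3.png')
for d in eyes.outline_of('top','chip1'):
    ys,xs=np.nonzero(d['pixels']); b=back('top',(xs.mean(),ys.mean()),.037); print(xs.mean(),ys.mean(),len(xs),d['confidence'],b,c(b))
for d in eyes.spot_point('scene','chip1'):print(d,c(d['point']))
for d in eyes.spot_point('scene','scraper'):print(d,c(d['point']))
E
```

```text
t 6.825 pos [0.5109 0.0754 0.0798] shift [-0.6 -1.4 19.3] turn z 0.001 tooly 1.62 z [-0.0028  0.0002 -1.    ] q [-0.0837  0.2484  1.8663  0.      1.0297 -1.7036] F [ 0.6144  0.5698 -1.0315] 0.023089856736776465
333.9642857142857 220.89285714285714 28 0.57 [ 0.5323 -0.1416  0.037 ] [-0.0796 -0.1014]
312.65384615384613 228.94230769230768 52 0.53 [ 0.5082 -0.0732  0.037 ] [-0.1004 -0.0319]
{'point': [0.4291, 0.4397, 0.0002], 'confidence': 0.56} [-0.1548  0.4842]
{'point': [0.5092, 0.0755, 0.0503], 'confidence': 0.51} [-0.0923  0.1166]
{'point': [0.3444, 0.6115, -0.0012], 'confidence': 0.45} [-0.2312  0.6599]
```

View pics/t3.png

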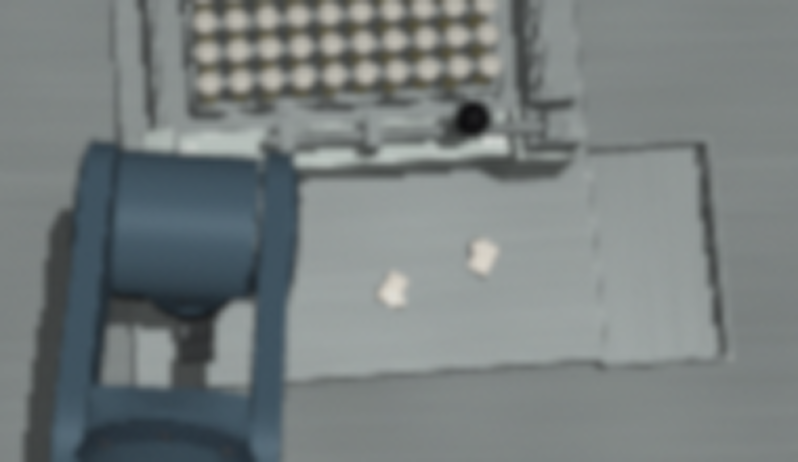

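```bash
python3 - <<'E'
from h import *
im=cv2.imread('pics/s3.png')[100:290,170:350]
cv2.imwrite('pics/s3c.png',cv2.resize(im,None,fx=3.1,fy=3.1,interpolation=2))
for z in (.2,.3,.4): print(z,c(back('top',(220+200/4.2,160+145/4.2),z)))
E
```

```text
0.2 [-0.0095  0.103 ]
0.3 [-0.0273  0.1034]
0.4 [-0.0451  0.1038]
```

View pics/s3c.png

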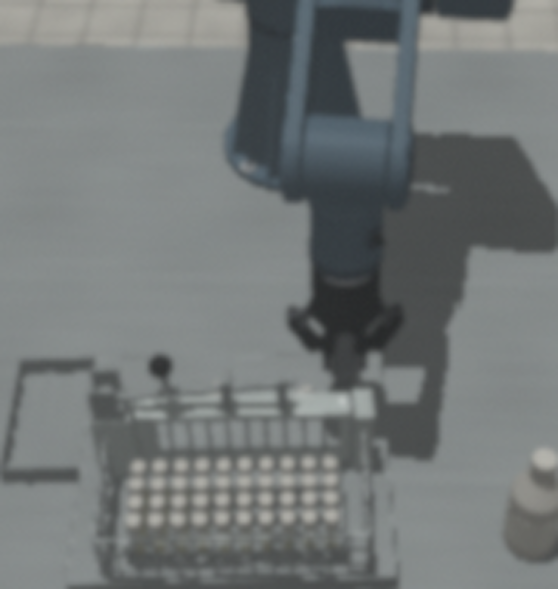

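From the scene camera the scraper hangs over the deck in front of the gate, and the wide wrist link is well above the knob (crop 160,366). In the top view, chips 1 and 2 are at crop (483,257) and (395,290) and the way to the tray is clear. I lower and sweep.

carry_out(
  plan=[
    [0,0,0,-1,0,10,0],
    [0,0,0,-1,0,18,0],
    [0,0,0,-1,0,18.5,0],
    [0,0,0,-1,-5,18.5,0],
    [0,0,0,-1,-20,18.5,0],
  ],
)

```text
clock: 7.7
position: [0.5143, 0.0545, 0.063]
tcp_rot: [-0.025, 1.0, -0.0, 0.0]
wrist_force: [0.6, -0.1, -2.0]
grip_width: 0.0232
finger_force: 59.4
```

```bash
python3 - <<'E'
from h import *
to(w(-.09,-.2,.0605),np.pi/2+Y)
E
```

```text
t 7.7 pos [0.5143 0.0545 0.063 ] shift [   2.2 -295.3    2.5] turn z 0.001 tooly 1.62 z [ 0.0003 -0.0001 -1.    ] q [-0.1242  0.2765  1.8732 -0.      0.9915 -1.7443] F [ 0.6183 -0.1124 -2.048 ] 0.02324521057459048
```

carry_out(
  plan=[
    [0,0,0,1,-18,2,0],
    [0,0,0,1,-36,2,0],
    [0,0,0,1,-54,2,0],
    [0,0,0,1,-72,2,0],
    [0,0,0,1,-90,2,0],
  ],
)

```text
clock: 8.32
position: [0.5176, -0.0365, 0.0608]
tcp_rot: [-0.024, 1.0, -0.0, 0.0]
wrist_force: [-0.5, -0.2, -1.7]
grip_width: 0.0235
finger_force: 59.4
```

carry_out(
  plan=[
    [0,0,0,0,-18,0,0],
    [0,0,0,0,-36,0,0],
    [0,0,0,0,-54,0,0],
    [0,0,0,0,-72,0,0],
    [0,0,0,0,-90,0,0],
  ],
)

```text
clock: 8.95
position: [0.5219, -0.1262, 0.0608]
tcp_rot: [-0.024, 1.0, 0.0, -0.0]
wrist_force: [0.2, -0.1, -2.3]
grip_width: 0.0233
finger_force: 59.4
```

```bash
python3 - <<'E'
from h import *
to(w(-.09,-.2,.0605),np.pi/2+Y)
snap('top','t4.png',(220,160,410,270),4.2)
E
```

```text
t 8.95 pos [ 0.5219 -0.1262  0.0608] shift [   0.7 -114.5    0.3] turn z 0.0 tooly 1.619 z [-0.      0.0001 -1.    ] q [-0.4584  0.3182  1.8234  0.      1.0001 -2.0775] F [ 0.1736 -0.1021 -2.2773] 0.023335696597817857
```

View pics/t4.png

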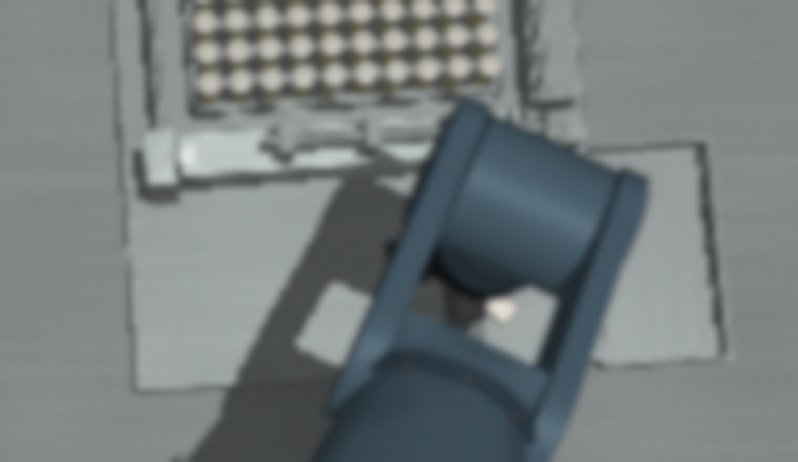

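The deck behind the block is clear, and one chip shows ahead of it at crop (500,308). I push on over the edge, then lift and go back towards the left.

carry_out(
  plan=[
    [0,0,0,0,-16,0,0],
    [0,0,0,0,-32,0,0],
    [0,0,0,0,-48,0,0],
    [0,0,0,0,-62,0,0],
    [0,0,0,0,-76,0,0],
  ],
)

```text
clock: 9.62
position: [0.5255, -0.2018, 0.0608]
tcp_rot: [-0.024, 1.0, 0.0, -0.0]
wrist_force: [0.3, 0.5, -0.9]
grip_width: 0.0232
finger_force: 59.4
```

carry_out(
  plan=[
    [0,0,0,0,-12,0,0],
    [0,0,0,0,-24,0,0],
    [0,0,0,0,-36,0,0],
    [0,0,0,0,-44,0,0],
    [0,0,0,0,-44,0,0],
  ],
)

```text
clock: 10.25
position: [0.5276, -0.2455, 0.0608]
tcp_rot: [-0.024, 1.0, -0.0, 0.0]
wrist_force: [-0.6, 0.8, -1.9]
grip_width: 0.0231
finger_force: 59.4
```

carry_out(
  plan=[
    [0,0,0,0,0,-20,0],
    [0,0,0,0,0,-45,0],
    [0,0,0,0,50,-45,0],
    [0,0,0,0,105,-45,0],
    [0,0,0,0,160,-45,0],
  ],
)

```text
clock: 10.88
position: [0.5202, -0.0834, 0.1075]
tcp_rot: [-0.024, 1.0, -0.0, 0.001]
wrist_force: [0.6, 0.7, -1.6]
grip_width: 0.0236
finger_force: 59.7
```

```bash
python3 - <<'E'
from h import *
to([.457,.301,.105],np.pi/2+.165)
snap('top','t5.png',(220,160,410,270),4.2)
for cam in ('top','scene'):
  if cam=='scene': eyes.read_camera(cam)
  for d in eyes.spot_point(cam,'chip1'):print(cam,d,c(d['point']),proj(cam,d['point']))
E
```

```text
t 10.875 pos [ 0.5202 -0.0834  0.1075] shift [ 44.7 387.    2.2] turn z -0.117 tooly 1.619 z [ 0.002  -0.0006 -1.    ] q [-0.3847  0.2225  1.8306  0.0003  1.0864 -2.0036] F [ 0.6291  0.7255 -1.6098] 0.023602361836490542
top {'point': [0.5033, -0.2495, 0.0146], 'confidence': 0.61} [-0.1138 -0.2078] [367.0147 229.9906]
top {'point': [0.5469, -0.2403, 0.0147], 'confidence': 0.55} [-0.0698 -0.2007] [363.5397 216.5827]
top {'point': [0.5238, -0.2482, 0.0172], 'confidence': 0.43} [-0.0933 -0.2075] [366.4642 223.5606]
scene {'point': [0.5267, -0.2435, 0.0158], 'confidence': 0.35} [-0.0901 -0.2029] [195.6614 232.0422]
scene {'point': [0.5486, -0.2375, 0.015], 'confidence': 0.34} [-0.068 -0.198] [196.3893 236.8157]
```

View pics/t5.png

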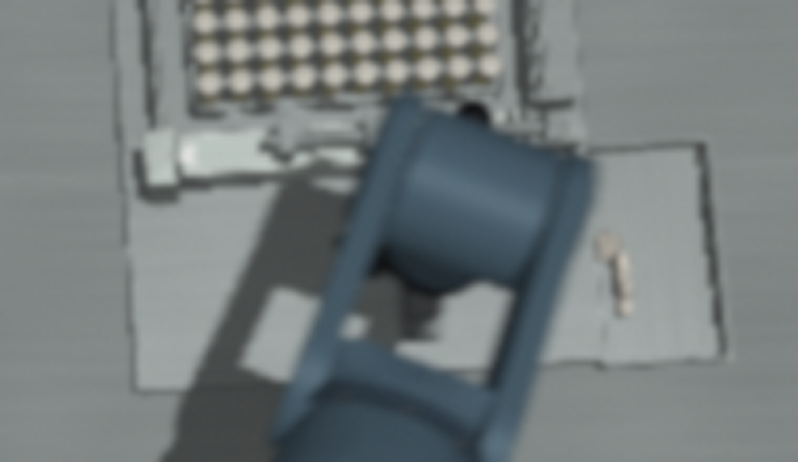

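All three chips lie in the tray, at crop (606,245) and along (624,285) at z about 15 mm. The scraper goes back to its own spot.

carry_out(
  plan=[
    [0,0,0,8,55,0,0],
    [0,0,0,16,112,0,0],
    [0,0,0,24,170,0,0],
    [0,0,0,31,228,0,0],
    [0,0,0,38,285,0,0],
  ],
)

```text
clock: 11.7
position: [0.4693, 0.1985, 0.1069]
tcp_rot: [-0.023, 1.0, -0.0, 0.001]
wrist_force: [1.7, -0.2, -0.7]
grip_width: 0.0228
finger_force: 59.8
```

carry_out(
  plan=[
    [0,0,-0.03,3,45,0,0],
    [0,0,-0.08,6,80,0,0],
    [0,0,-0.117,7,102,0,0],
    [0,0,-0.117,7,102,30,0],
    [0,0,-0.117,7,102,45,0],
  ],
)

```text
clock: 12.32
position: [0.4567, 0.2985, 0.06]
tcp_rot: [-0.082, 0.997, -0.0, -0.0]
wrist_force: [0.3, 0.1, -1.6]
grip_width: 0.0231
finger_force: 59.8
```

```bash
python3 - <<'E'
from h import *
to([.457,.301,.0295],np.pi/2+.165)
E
```

```text
t 12.325 pos [0.4567 0.2985 0.06  ] shift [-0.8  2.4 30.5] turn z -0.001 tooly 1.735 z [-0.0008 -0.0006 -1.    ] q [ 0.3616  0.3364  1.8005 -0.0004  1.0056 -1.3735] F [ 0.2887  0.0644 -1.5813] 0.023124968725857065
```

carry_out(
  plan=[
    [0,0,0,0,2,15,0],
    [0,0,0,0,2,24,0],
    [0,0,0,0,2,29,0],
    [0,0,0,0,2,31,0],
    [0,0,0,0,2,31,0],
  ],
)

```text
clock: 12.95
position: [0.4562, 0.3014, 0.0301]
tcp_rot: [-0.083, 0.997, 0.0, 0.0]
wrist_force: [0.7, 0.9, -1.3]
grip_width: 0.0233
finger_force: 59.8
```

carry_out(
  plan=[
    [0,0,0,0,0,0,0.3],
    [0,0,0,0,0,0,0.6],
    [0,0,0,0,0,0,0.9],
    [0,0,0,0,0,0,1],
    [0,0,0,0,0,0,1],
  ],
)

```text
clock: 13.58
position: [0.456, 0.3013, 0.0298]
tcp_rot: [-0.082, 0.997, 0.0, 0.0]
wrist_force: [-0.2, 0.2, 0.1]
grip_width: 0.0855
finger_force: 0.0
```

carry_out(
  plan=[
    [0,0,0,0,0,-25,1],
    [0,0,0,0,0,-75,1],
    [0,0,0,0,0,-130,1],
    [0,0,0,0,0,-190,1],
    [0,0,0,0,0,-240,1],
  ],
)

```text
clock: 14.2
position: [0.4561, 0.3013, 0.2724]
tcp_rot: [-0.082, 0.997, 0.0, 0.001]
wrist_force: [0.5, -0.0, -0.9]
grip_width: 0.0855
finger_force: 0.0
```

```bash
python3 - <<'E'
from h import *
to(w(0,-.0845,.27),np.pi/2+Y)
eyes.read_camera('scene');eyes.read_camera('top')
for cam in ('top','scene'):
  for n in ('scraper','knob','bolt_head','chip1'):
    for d in eyes.spot_point(cam,n):print(cam,n,np.round(d['point'],4),round(d['confidence'],2),c(d['point']))
  for d in eyes.outline_of(cam,'knob'):
    ys,xs=np.nonzero(d['pixels']); b=back(cam,(xs.mean(),ys.mean()),.197);print('outl',xs.mean(),ys.mean(),len(xs),d['confidence'],b,c(b))
E
```

```text
t 14.2 pos [0.4561 0.3013 0.2724] shift [ -83.4 -442.     2.4] turn z 0.117 tooly 1.736 z [ 0.0017  0.0006 -1.    ] q [ 0.3666  0.0833  1.6321 -0.      1.4244 -1.3693] F [ 0.484  -0.0432 -0.9124] 0.08549053948294061
top scraper [ 0.4561  0.2976 -0.002 ] 0.71 [-0.1347  0.341 ]
top scraper [ 0.519  -0.043   0.0302] 0.63 [-0.0882 -0.0023]
top scraper [0.3493 0.615  0.0004] 0.62 [-0.2261  0.6631]
top scraper [0.4285 0.4412 0.0018] 0.56 [-0.1554  0.4857]
top bolt_head [ 0.6125 -0.184   0.1474] 0.38 [-0.0016 -0.1476]
top chip1 [ 0.5004 -0.2474  0.0182] 0.6 [-0.1166 -0.2055]
top chip1 [ 0.5447 -0.2381  0.0131] 0.49 [-0.0719 -0.1984]
top chip1 [ 0.5264 -0.2475  0.0201] 0.46 [-0.0906 -0.2069]
top chip1 [ 0.5184 -0.0395  0.0299] 0.35 [-0.0886  0.0013]
scene scraper [0.4309 0.4417 0.001 ] 0.9 [-0.153   0.4861]
scene scraper [ 0.3424  0.6111 -0.0019] 0.6 [-0.2332  0.6596]
scene scraper [ 0.4536  0.298  -0.0008] 0.56 [-0.1372  0.3415]
scene knob [ 0.612  -0.1212  0.1947] 0.4 [ 0.0009 -0.0848]
scene chip1 [ 0.5463 -0.2364  0.0157] 0.42 [-0.0702 -0.1968]
scene chip1 [ 0.5254 -0.2455  0.0157] 0.35 [-0.0915 -0.2048]
outl 221.38 218.1 50 0.39 [ 0.6114 -0.1195  0.197 ] [ 0.0005 -0.0831]
```

The scraper stands at its old spot and the chips are in the tray. The knob is at about (0.611, -0.120, 0.197), and I go above it with the fingers along the gate, partly open.

carry_out(
  plan=[
    [0,0,0.02,-11,-57,0,1],
    [0,0,0.05,-22,-115,0,0.8],
    [0,0,0.08,-33,-172,0,0.6],
    [0,0,0.1,-44,-230,0,0.6],
    [0,0,0.117,-55,-285,0,0.6],
  ],
)

```text
clock: 15.42
position: [0.5575, 0.0273, 0.2696]
tcp_rot: [-0.024, 1.0, 0.0, -0.0]
wrist_force: [0.0, -0.2, 0.1]
grip_width: 0.0513
finger_force: 0.0
```

carry_out(
  plan=[
    [0,0,0,-5,-50,0,0.6],
    [0,0,0,-8,-100,0,0.6],
    [0,0,0,-10,-140,0,0.6],
    [0,0,0,-10,-158,0,0.6],
    [0,0,0,-10,-158,0,0.6],
  ],
)

```text
clock: 16.05
position: [0.5745, -0.1286, 0.2693]
tcp_rot: [-0.023, 1.0, 0.0, -0.0]
wrist_force: [-0.6, -0.3, 0.1]
grip_width: 0.0511
finger_force: 0.0
```

```bash
python3 - <<'E'
from h import *
to(np.array([.611,-.120,.183]),np.pi/2+Y)
snap('scene','s6.png',(170,160,300,260),6)
for d in eyes.outline_of('scene','knob'):
    ys,xs=np.nonzero(d['pixels']); b=back('scene',(xs.mean(),ys.mean()),.197);print('outl',xs.mean(),ys.mean(),len(xs),d['confidence'],b,c(b))
print(proj('scene',r.observe()['position']))
E
```

```text
t 16.05 pos [ 0.5745 -0.1286  0.2693] shift [-36.9   6.8  86.3] turn z -0.001 tooly 1.617 z [-0.0007  0.0006 -1.    ] q [-0.4218  0.1824  1.5277  0.0003  1.4324 -2.0392] F [-0.5845 -0.2735  0.0919] 0.05109211385905417
outl 221.08695652173913 218.0 46 0.53 [ 0.611  -0.1205  0.197 ] [-0.     -0.0841]
[218.1108 194.5415]
```

View pics/s6.png

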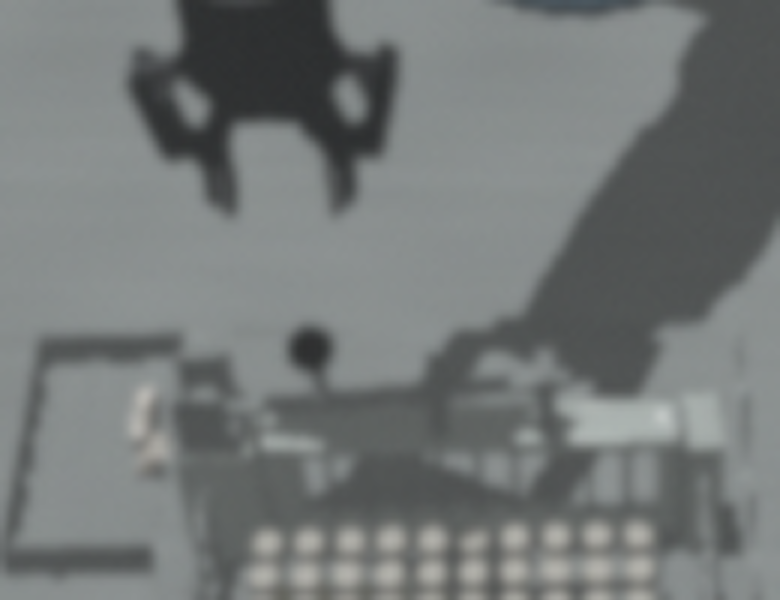

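Knob at crop (310,348), below and to the right of the open fingers (tips at 230 and 345). The chips are in the tray at crop (145,410–460). I move over the knob, descend and grip.

carry_out(
  plan=[
    [0,0,0,-20,4,0,0.6],
    [0,0,0,-37,7,5,0.6],
    [0,0,0,-37,7,30,0.6],
    [0,0,0,-37,7,60,0.6],
    [0,0,0,-37,7,86,0.6],
  ],
)

```text
clock: 16.77
position: [0.6112, -0.117, 0.1829]
tcp_rot: [-0.025, 1.0, 0.0, -0.0]
wrist_force: [-0.2, 0.4, 0.1]
grip_width: 0.0516
finger_force: 0.0
```

carry_out(
  plan=[
    [0,0,0,0,0,0,0.6],
    [0,0,0,0,0,0,0.2],
    [0,0,0,0,0,0,0],
    [0,0,0,0,0,0,0],
    [0,0,0,0,0,0,0],
  ],
)

```text
clock: 17.4
position: [0.612, -0.1193, 0.1849]
tcp_rot: [-0.024, 1.0, -0.0, 0.001]
wrist_force: [0.2, 0.8, 2.6]
grip_width: 0.0227
finger_force: 58.8
```

```bash
python3 - <<'E'
from h import *
to(np.array([.611,-.120,.183]),np.pi/2+Y)
snap('scene','s7.png',(180,170,280,250),6)
E
```

```text
t 17.4 pos [ 0.612  -0.1193  0.1849] shift [ 1.  -0.7  1.8] turn z 0.0 tooly 1.619 z [ 0.0018 -0.0001 -1.    ] q [-0.3829  0.3274  1.5239  0.0006  1.2886 -2.002 ] F [0.1922 0.824  2.5887] 0.022715076471555417
```

View pics/s7.png

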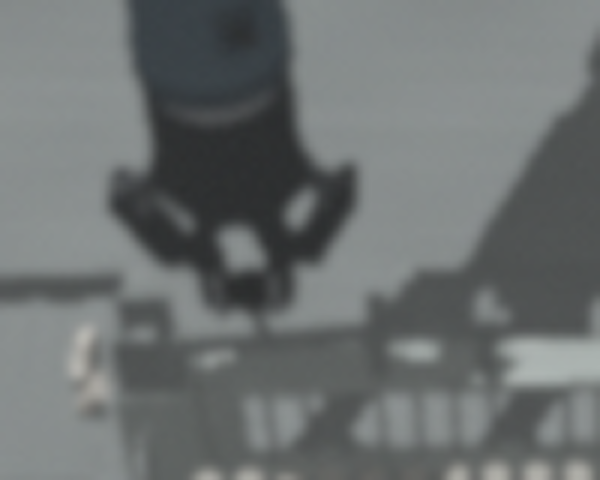

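The opening reads 22.7 mm, less than the ball's 26 mm, so the pads are on its upper half (crop 245,290). I regrip 6 mm lower.

carry_out(
  plan=[
    [0,0,0,0,0,0,0.5],
    [0,0,0,0,0,0,0.5],
    [0,0,0,0,-0.5,5,0.5],
    [0,0,0,0,-0.5,6,0.5],
    [0,0,0,0,-0.5,6,0.5],
  ],
)

```text
clock: 18.08
position: [0.6111, -0.1198, 0.1774]
tcp_rot: [-0.024, 1.0, 0.0, -0.0]
wrist_force: [-0.5, -0.2, -0.2]
grip_width: 0.0426
finger_force: 0.0
```

carry_out(
  plan=[
    [0,0,0,0,0,0,0],
    [0,0,0,0,0,0,0],
    [0,0,0,0,0,0,0],
    [0,0,0,0,0,0,0],
    [0,0,0,0,0,0,0],
  ],
)

```text
clock: 18.7
position: [0.6114, -0.1198, 0.1779]
tcp_rot: [-0.024, 1.0, -0.0, 0.0]
wrist_force: [-0.7, -0.0, 0.5]
grip_width: 0.0229
finger_force: 58.7
```

I lift along the bolt's arc (0.09 rad), tilting the tool with it.

carry_out(
  plan=[
    [0.018,0,0,0,0.6,-2.3,0],
    [0.036,0,0,0,1.2,-4.6,0],
    [0.054,0,0,0,1.8,-6.9,0],
    [0.072,0,0,0,2.4,-9.2,0],
    [0.09,0,0,0,2.8,-11.5,0],
  ],
)

```text
clock: 19.32
position: [0.6111, -0.1169, 0.1894]
tcp_rot: [-0.024, 0.999, -0.046, 0.001]
wrist_force: [-0.4, -1.9, -2.3]
grip_width: 0.0232
finger_force: 58.8
```

```bash
python3 - <<'E'
from h import *
to([.611,-.12,.19],np.pi/2+Y)
print(r.observe()['finger_force'],r.observe()['moment'])
snap('scene','s8.png')
for d in eyes.spot_point('scene','knob')+eyes.spot_point('scene','bolt_head'): print(d['point'],d['confidence'],c(d['point']))
E
```

```text
t 19.325 pos [ 0.6111 -0.1169  0.1894] shift [ 0.3 -3.1 -0.3] turn z 0.0 tooly 1.619 z [ 0.0042 -0.091  -0.9958] q [-0.3356  0.3099  1.5397 -0.0889  1.2591 -1.9288] F [-0.4424 -1.8931 -2.3216] 0.023232330678112513
58.76201391220093 [-0.2513 -0.035  -0.075 ]
[0.6098, -0.1184, 0.2025] 0.52 [-0.0011 -0.0819]
```

The wrist carries about 2.3 N, so the bolt is raised. I pull it back along the gate, level.

carry_out(
  plan=[
    [0,0,0,0,3,-0.3,0],
    [0,0,0,0,6,-0.5,0],
    [0,0,0,0,9,-0.8,0],
    [0,0,0,0,12,-1.1,0],
    [0,0,0,0,14,-1.3,0],
  ],
)

```text
clock: 20.1
position: [0.6106, -0.1028, 0.1893]
tcp_rot: [-0.024, 0.999, -0.045, 0.001]
wrist_force: [0.3, -1.6, -1.2]
grip_width: 0.0228
finger_force: 58.9
```

```bash
python3 - <<'E'
from h import *
to([.6094,-.08,.1894],np.pi/2+Y)
print(r.observe()['finger_force'],r.observe()['moment'])
E
```

```text
t 20.1 pos [ 0.6106 -0.1028  0.1893] shift [ 0.1 22.7 -2.2] turn z 0.0 tooly 1.619 z [ 0.0043 -0.0898 -0.996 ] q [-0.3143  0.3048  1.5463 -0.0884  1.2596 -1.9076] F [ 0.2855 -1.612  -1.1806] 0.022802713197745794
58.89275372028351 [-0.226  -0.0991 -0.0063]
```

carry_out(
  plan=[
    [0,0,0,0.2,5,-0.4,0],
    [0,0,0,0.4,10,-0.9,0],
    [0,0,0,0.6,15,-1.3,0],
    [0,0,0,0.8,20,-1.8,0],
    [0,0,0,1,24,-2.1,0],
  ],
)

```text
clock: 20.72
position: [0.6086, -0.0786, 0.1894]
tcp_rot: [-0.024, 0.999, -0.045, 0.001]
wrist_force: [2.9, -2.4, -1.6]
grip_width: 0.0229
finger_force: 58.8
```

```bash
python3 - <<'E'
from h import *
o=r.observe()
P=o['position'];H=w(0,.12,0);d=(P-H)[:2];print('rel hinge cage',c(P)-[0,.12])
print(o['wrist_force'],o['moment'],P,R.from_quat(o['tcp_rot']).as_matrix())
M=R.from_quat(o['tcp_rot']).as_matrix()
for a in np.linspace(0,.46,11)[1:]:
    Q=R.from_rotvec([0,0,-a]).as_matrix()   # clockwise
    pn=np.r_[H[:2]+Q[:2,:2]@d,P[2]]
    print(a.round(3),'shift',(M.T@(pn-P)*1000).round(1),'rot',R.from_matrix(M.T@Q@M).as_rotvec().round(3))
E
```

```text
rel hinge cage [-0.0004 -0.1621]
[ 2.9226 -2.3762 -1.5971] [-0.2114 -0.3594 -0.1949] [ 0.6086 -0.0786  0.1894] [[-0.9988 -0.048   0.005 ]
 [-0.0483  0.9948 -0.0898]
 [-0.0006 -0.09   -0.9959]]
0.046 shift [ 7.5  0.2 -0. ] rot [0.    0.004 0.046]
0.092 shift [14.9  0.7 -0.1] rot [0.    0.008 0.092]
0.138 shift [22.3  1.6 -0.2] rot [0.    0.012 0.137]
0.184 shift [29.7  2.8 -0.3] rot [0.    0.017 0.183]
0.23 shift [36.9  4.4 -0.4] rot [0.    0.021 0.229]
0.276 shift [44.2  6.2 -0.6] rot [0.    0.025 0.275]
0.322 shift [51.3  8.4 -0.8] rot [0.    0.029 0.321]
0.368 shift [58.3 11.  -1. ] rot [0.    0.033 0.367]
0.414 shift [65.2 13.8 -1.3] rot [0.    0.037 0.412]
0.46 shift [71.9 17.  -1.6] rot [0.    0.041 0.458]
```

The bolt is back 38 mm with only about 2 N of friction along the gate. I swing the gate by the knob along its arc.

carry_out(
  plan=[
    [0,0.004,0.046,7.5,0.2,0,0],
    [0,0.008,0.092,14.9,0.7,-0.1,0],
    [0,0.012,0.137,22.3,1.6,-0.2,0],
    [0,0.017,0.183,29.7,2.8,-0.3,0],
    [0,0.021,0.229,36.9,4.4,-0.4,0],
  ],
)

```text
clock: 21.35
position: [0.5719, -0.0758, 0.1894]
tcp_rot: [0.091, 0.995, -0.044, -0.003]
wrist_force: [4.6, -0.3, -2.6]
grip_width: 0.0232
finger_force: 58.8
```

```bash
python3 - <<'E'
from h import *
o=r.observe();P=o['position'];d=c(P)-[0,.12];print(d,np.hypot(*d),np.arctan2(-d[0],-d[1]),o['wrist_force'],o['moment'],o['grip_width'],o['finger_force'])
snap('top','t9.png',(240,150,390,250),5)
E
```

```text
[-0.037  -0.1576] 0.16184455921528387 0.23046726549573465 [ 4.6161 -0.3184 -2.5552] [ 0.0085 -0.6885 -0.0268] 0.023244862208750373 58.832480907440186
```

View pics/t9.png

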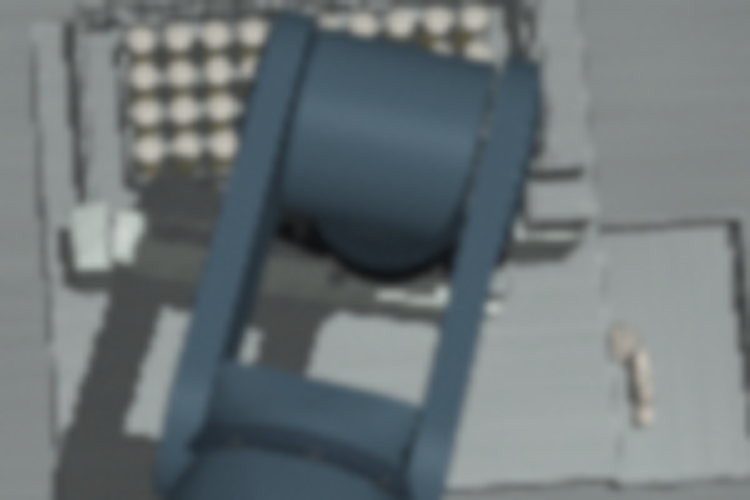

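The gate is moving: its free edge shows at crop (495,305), with the chips still in the tray at (630,380). I go on to about 0.435 rad.

carry_out(
  plan=[
    [0,0.004,0.046,7.5,0.2,0,0],
    [0,0.008,0.092,14.9,0.7,-0.1,0],
    [0,0.012,0.137,22.3,1.6,-0.2,0],
    [0,0.017,0.183,29.7,2.8,-0.3,0],
    [0,0.019,0.206,33.2,3.5,-0.4,0],
  ],
)

```text
clock: 22.02
position: [0.5402, -0.0666, 0.1897]
tcp_rot: [0.193, 0.98, -0.044, -0.008]
wrist_force: [5.9, -0.6, -3.3]
grip_width: 0.0232
finger_force: 58.9
```

carry_out(
  plan=[
    [0,0,0,0,0,0,0],
    [0,0,0,0,0,0,0],
    [0,0,0,0,0,0,0],
    [0,0,0,0,0,0,0],
    [0,0,0,0,0,0,0],
  ],
)

```text
clock: 22.65
position: [0.5403, -0.0667, 0.1897]
tcp_rot: [0.192, 0.98, -0.044, -0.008]
wrist_force: [5.1, -1.8, -2.7]
grip_width: 0.0232
finger_force: 59.0
```

```bash
python3 - <<'E'
from h import *
o=r.observe();P=o['position'];d=c(P)-[0,.12];print(d,np.hypot(*d),np.arctan2(-d[0],-d[1]),o['wrist_force'],o['moment'],o['grip_width'],o['finger_force'],o['clock'])
eyes.read_camera('scene');eyes.read_camera('top')
for cam in('scene','top'):
  for n in('chip1','jar','wash_bottle','cup','scraper'):
    for x in eyes.spot_point(cam,n)[:3]: print(cam,n,np.round(x['point'],3),round(x['confidence'],2))
  for x in eyes.outline_of(cam,'gate')[:1]:
    ys,xs=np.nonzero(x['pixels']);P=np.array([c(back(cam,q,.13)) for q in zip(xs,ys)])-[0,.12]
    h=np.hypot(*P.T);print(cam,'gate far',P[np.argsort(h)[-5:]])
E
```

```text
[-0.0681 -0.1469] 0.16193482026279193 0.4338921832845239 [ 5.123  -1.7505 -2.7342] [-0.0465 -0.8831  0.004 ] 0.023170474964373577 58.951597809791565 22.65
scene chip1 [ 0.549 -0.238  0.014] 0.46
scene chip1 [ 0.522 -0.242  0.015] 0.35
scene jar [ 0.476 -0.514 -0.002] 0.67
scene wash_bottle [0.687 0.287 0.002] 0.9
scene wash_bottle [0.627 0.456 0.002] 0.6
scene wash_bottle [ 0.454  0.298 -0.   ] 0.25
scene cup [0.628 0.46  0.004] 0.56
scene scraper [ 0.432  0.44  -0.002] 0.76
scene scraper [ 0.453  0.3   -0.004] 0.68
scene scraper [0.342 0.616 0.   ] 0.52
scene gate far [[-0.1344 -0.2126]
 [-0.1296 -0.2159]
 [-0.1248 -0.2191]
 [-0.1345 -0.2162]
 [-0.1297 -0.2195]]
top chip1 [ 0.456  0.302 -0.   ] 0.55
top chip1 [ 0.528 -0.246  0.015] 0.53
top chip1 [ 0.544 -0.241  0.015] 0.5
top jar [ 0.473 -0.515  0.002] 0.74
top wash_bottle [0.684 0.286 0.001] 0.58
top wash_bottle [ 0.61  -0.036 -0.001] 0.35
top cup [ 0.623  0.455 -0.003] 0.83
top scraper [0.35  0.614 0.001] 0.67
top scraper [ 0.455  0.299 -0.003] 0.6
top scraper [0.429 0.443 0.   ] 0.54
top gate far [[-0.0971 -0.2146]
 [-0.0883 -0.2183]
 [-0.0913 -0.2181]
 [-0.1001 -0.2143]
 [-0.0943 -0.2178]]
```

```bash
python3 -c "
from h import *
print(sign_off())"
```

```text
the job is handed in; nothing more can be done
None
```

The job is handed in at about 23 s: all three chips are in the tray, the scraper stands back on its spot, the bolt was lifted and drawn without catching on the keeper, and the gate is held about 10 cm open by the knob.

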